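Scan and reject the red-tagged battery pack

ROBOT

A 6-joint arm with a two-finger parallel gripper is mounted at the origin on the work surface. World frame = base frame: x ahead of the robot, y to its left, z up, the work surface at z = 0. Lengths are in m, angles in rad, forces in N, time in s.
With the tool pointing down it reaches from about 0.225 to 0.725 m from the base axis. Payload 3.1 kg.
Tool frame: the origin (TCP) lies midway between the tips of the shut fingers; the grasp point (between the pads) lies 19 mm behind it; z points along the fingers, y is the line along which they close (so a half turn about z gives the same grasp; the last joint's range is limited). The gripper opens to 85 mm and grips with 20 to 120 N. Pads are 22 mm wide; open, the fingers measure 114 mm over their backs; the gripper's body (76 mm by 85 mm) begins 54 mm behind the grasp point. The pads swing forward as they close: fully open they stand 13 mm farther back than shut.
Start: joints at [0.98, 0.048, 0.099, 1.622, 0, 1.443], TCP at [0.234, 0.47, 0.231] pointing down, gripper open.
Joint ranges: [-2.91, 2.91], [-0.99, 1.94], [-1.21, 1.42], [-2.12, 2.29], [-1.49, 1.47], [-3.14, 3.14]. Speed limits (rad/s): [2.79, 2.79, 3.14, 3.14, 3.14, 3.14].

INTERFACE

Orientations are given as a unit quaternion [w, x, y, z].
In Python, from rig import bot gives the robot as it stands.
- The arm moves only by the tool send_rows, never from a script. Its argument "deltas" is a list of rows, each an object of numbers: "tx", "ty", "tz": the shift along the tool's x, y, z in cm; "wx", "wy", "wz": the turn, a rotation vector about the tool's x, y, z in rad; "jaw": the finger opening in cm, from 0 to 8.54. In form: [{"tx": .., "ty": .., "tz": .., "wx": .., "wy": .., "wz": .., "jaw": ..}, ...]. A call has 1 to 20 rows; each row is the pose to reach, as a shift and turn from the pose commanded when the call began, along the tool's axes at that moment; what a row does not reach only later rows make up. A row lasts 1/12 s, in which the tool goes at most 41.7 mm and 7.16 degrees, less where a joint would pass 70% of its speed; a pose out of reach is approached as far as the arm can. A call with a gripper value outside its range is refused whole. The fingers move at their own pace and stop on an object; "squeeze" is the grip in N (left out, the last holds). Time passes only in rows, so rows that repeat a pose let the fingers close. It gives the time, the measured TCP pose, the force, the opening and the grip force at its end, in the units of the state.
- bot.state(): the state, without advancing time (a new reading comes with each control period).
- bot.camera(name): name is "scene" or "top"; returns a dict with "img" (384x512x3 uint8, red, green, blue), "fx", "fy", "cx", "cy" (pixels), "world_to_cam" (4x4, takes a point from world to camera coordinates). Camera axes: x right, y down, z forward; pixel columns grow to the right and rows downward; lengths in m; the calibration is good to about 2 mm. A picture is of the moment at which its call begins. There is no depth.
- bot.hand_in(): hands the job in; it is judged then, once.
Trained networks look in the newest picture that a camera, given by its name, has taken for a name from the list of things; names that differ only in an ending like _2 or _b are one class to them, and where a whole thing is asked for, a point or a joint stands for the part that bears it (a point fixed in the world has none). Each returns a list of dicts, best first, with "conf" (0 to 1); they miss things now and then, are a little off and sometimes report something else, mostly with a low value. They report only what shows in the picture. A call takes as long as a camera call.
- bot.find_in(camera, name): "at" ([column, row] in pixels, amid what is visible of it).
- bot.silhouettes(camera, name): "pixels" (384x512 bool, what is visible of it) and "at" ([column, row] in pixels, amid what is visible of it).
The state is a dict: "time_s": time; "q": joint angles; "joint_vel": joint speeds; "joint_torque": joint torques, N m; "tool_pos": TCP position; "ee_rot": TCP orientation; "ft_force": force on the tool from outside, world axes, zero at the start; "moment": the same for the moment, N m; "gripper_width": finger opening in m; "grasp_force": force on a finger pad.
Only numpy, scipy, OpenCV 4.12 (cv2) and the standard library are available. Lean on these libraries where they do the work, as an engineer would, in place of code of your own. Each camera call takes 0.05 s, during which the arm holds its last target. There are 200 camera calls.

TASK

Pick up the hand scanner and aim it at the bar-code label of the battery pack with the red tag, where the pack lies: the beam on the middle of the label, window about 9 cm from it, the scanner square to the bars; hold it still there for two seconds. Then lay the scanner back down flat on its foam pad the way it lay, and lower the red-tagged pack flat into the red tray, setting both down rather than dropping them. Leave the green-tagged pack and everything else where it is.

Things in the scene. Friction and masses are not known exactly. Their poses are not given: they have to be found in the camera images.
- scanner: Grey hand scanner, black bent-down head, 160 g, loose on the foam pad; no trigger, reads when aimed and still. Origin: underside of handle, near the centre of mass; x along the handle to the head, y along the scan line, z up. Handle box x -85 to 55, 32 wide (y), z 0 to 30: grip across y at x = 0 from above. Head 56 wide, x 52 to 98, z 6 to 58.
- scanner_window (a point): Centre of the red window, at (86, 0, 13) mm in the scanner's frame. Its z axis is the beam, forward and down, 60 degrees below the scanner's x: (0.5, 0, -0.866) in the scanner's frame; its y is the scanner's y, the scan line. With the scanner level and 90 mm from window to label, the label's centre is at (131, 0, -65) mm in the scanner's frame.
- pad: Pale foam pad, fixed, 220 (x) x 110 (y) x 12 thick. Origin under its centre, so its top is at z = 12 mm. The scanner lies on it with its x along the pad's x, its origin within about 10 mm of the pad's centre.
- red_pack: White battery pack with a round red tag (28 dia) on its top, loose, about 280 g. Box 100 (x) x 42 (y) x 36 high, with a yellow connector on its -x end to x = -62. Origin: centre of the underside of the box; z up. Tag at x = -28; grip it across y.
- red_pack_label (a point): Centre of the bar-code label on top of the red-tagged pack, at (22, 0, 36) mm in the pack's frame, with the pack's axes. Label 30 (x) x 36 (y), flat, facing up. The bars run along x, in a row along y, so the scan line (scanner's y) must run along the label's y.
- reject_tray: Red tray, fixed: the reject tray. 150 (x) x 90 (y) x 16 high outside, walls and floor 4 thick, inside 142 x 82. Origin under its centre, so its floor is at z = 4 mm. It may have changed places with the green tray.
- pass_tray: Green tray, fixed, same sizes and origin as the red one; not used now.
- green_pack: Second battery pack, same shape and label as the red-tagged one but with a green tag; loose, it may have changed places with it. To be left alone.
- checker: Black battery checker with a grey screen and three white buttons, loose, 100 x 68 x 22 high, origin under its centre; leave alone.
- offcut: Pale foam offcut, loose, 75 x 45 x 16 high, origin under its centre; leave alone.
- tape: Roll of blue tape lying flat, loose, 72 outer diameter, 22 high, origin under its centre; leave alone.

How it is judged:
By the outcome, as a careful person would: the job done as asked, in the order asked, and still so for the second after the job is handed in, with the robot touching nothing.
It also fails if it takes over 67 s, if anything falls off the work surface, if the arm or the gripper's body presses on something with over 40 N, if the wrist force passes 120 N, or if a joint passes its speed limit or range.

## Working session

There is one attempt and no reset: what is moved stays moved. The work goes in short steps, Python scripts to look and compute and a tool call to move; the robot and the scene stay as the last step left them, time stands still between calls to the robot, and variables do not carry over. Pictures are saved under pics/ and viewed, at most 10 in all, crops included, and the job is handed in when it is done.

Besides the shell and the picture viewer there is one more tool, called after "Request:" by a JSON object that holds its "name" and its "arguments". send_rows: Moves the arm, as the interface text tells. Its arguments: {"type":"object","properties":{"deltas":{"type":"array"},"squeeze":{"type":"number"}},"required":["deltas"]}

```bash
mkdir -p pics; cat > h.py <<'E'
import numpy as np, cv2, pickle
from rig import bot
def ray(c,px,z):
    M=c["world_to_cam"];R,t=M[:3,:3],M[:3,3]
    o=-R.T@t; d=R.T@np.array([(px[0]-c["cx"])/c["fx"],(px[1]-c["cy"])/c["fy"],1])
    return o+d*(z-o[2])/d[2]
def proj(c,p):
    M=c["world_to_cam"];q=M[:3,:3]@np.array(p)+M[:3,3]
    return [c["fx"]*q[0]/q[2]+c["cx"],c["fy"]*q[1]/q[2]+c["cy"]]
E
python3 - <<'E'
from h import *
for n in ("top","scene"):
    c=bot.camera(n); M=c["world_to_cam"]; print(n,c["fx"],-M[:3,:3].T@M[:3,3])
    cv2.imwrite(f"pics/{n}0.png",c["img"][:,:,::-1])
    if n=="top": c0=c
for nm,z in [("scanner",.03),("pad",.012),("red_pack",.036),("red_pack_label",.036),("green_pack",.036),("reject_tray",.012),("pass_tray",.012),("checker",.022),("offcut",.016),("tape",.022)]:
    for s in bot.silhouettes("top",nm)[:2]:
        m=s["pixels"].astype(np.uint8)
        ys,xs=np.nonzero(m); P=np.array([ray(c0,(x,y),z)[:2] for x,y in zip(xs,ys)],np.float32)
        r=cv2.minAreaRect(P*1000)
        print(nm,round(s["conf"],2),np.round(s["at"]),np.round(P.mean(0),4),np.round(r[0],1),np.round(r[1],1),round(r[2],1),len(xs))
print(bot.state())
E
```

```text
top 477.46512694808825 [0.48363241 0.01443397 1.23860167]
scene 491.82183476227567 [ 1.27169552 -0.55203793  0.85828383]
scanner 0.73 [391. 193.] [ 0.5057 -0.3638] [ 497.2 -370. ] [ 66.3 182.1] 79.4 1208
scanner 0.68 [241. 167.] [0.5917 0.026 ] [590.3  26.2] [ 42.4 110.7] 83.4 657
pad 0.61 [381. 211.] [ 0.4702 -0.3568] [ 483.3 -362. ] [112.8 218.8] 73.9 2379
red_pack 0.83 [241. 163.] [0.591  0.0263] [588.7  26.7] [ 42.8 113.5] 82.8 701
red_pack_label 0.91 [240. 165.] [0.5914 0.0259] [589.2  25.9] [ 43.5 109.7] 83.2 690
red_pack_label 0.17 [381. 211.] [ 0.4703 -0.3495] [ 483.5 -354.5] [110.1 215.6] 73.7 2338
green_pack 0.84 [300. 174.] [ 0.5667 -0.1223] [ 563.4 -122.5] [ 43.9 110.2] 85.7 692
green_pack 0.43 [383. 208.] [ 0.4718 -0.3508] [ 483.6 -354.9] [109.8 215.1] 73.9 2395
reject_tray 0.68 [167. 207.] [0.4996 0.2103] [499.6 210.3] [152.   92.8] 5.6 2156
pass_tray 0.89 [115. 214.] [0.4743 0.3499] [474.3 350. ] [ 93.3 151.4] 82.1 2132
pass_tray 0.59 [242. 162.] [0.594  0.0259] [592.   26.4] [ 43.  113.2] 82.8 675
checker 0.66 [285. 243.] [ 0.3974 -0.0893] [397.1 -89.3] [104.1  72.4] 12.4 1100
offcut 0.77 [232. 247.] [0.3948 0.0536] [394.5  53.8] [74.8 45.9] 21.0 514
tape 0.77 [206. 114.] [0.7026 0.1194] [701.3 119.2] [68.8 70.8] 25.6 369
{'time_s': 0.6, 'q': array([9.80202668e-01, 4.79458183e-02, 9.92061143e-02, 1.62200407e+00,
       2.25674541e-07, 1.44298598e+00]), 'joint_vel': array([-0.00018876, -0.00167137, -0.00108858,  0.00021881,  0.00038945,
       -0.00023682]), 'joint_torque': array([-1.15238574e-03, -3.38362098e+01,  3.19936323e+01,  1.12339745e-03,
       -1.97322838e-04, -1.57515569e-06]), 'tool_pos': array([0.23439332, 0.4697631 , 0.23134284]), 'ee_rot': array([9.13146195e-06, 2.29332309e-01, 9.73348186e-01, 2.46396461e-05]), 'ft_force': array([-0.62169506,  0.34592482,  0.0501904 ]), 'moment': array([ 0.05326417, -0.04375839,  0.06040113]), 'grasp_force': 0.0, 'gripper_width': 0.08520124508947269}
```

View pics/top0.png

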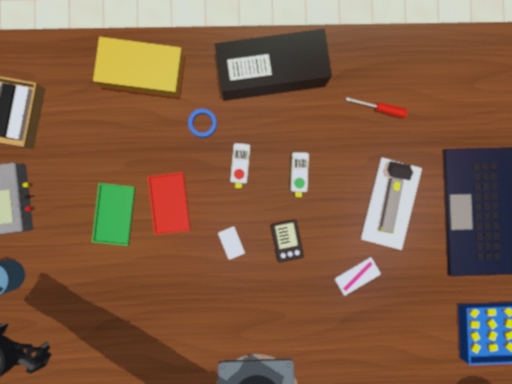

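View pics/scene0.png

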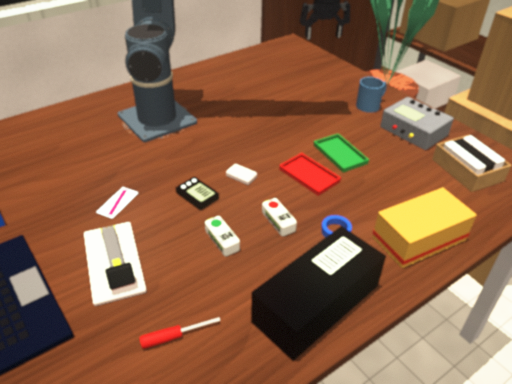

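The top view shows the red-tagged pack at (240,163) with its tag towards the robot, the green-tagged pack at (300,173), the scanner on its pad at (392,200) with its head up-image (+x), the red tray at (168,204) and the green tray at (114,214). The scene view agrees. Next I refine the poses with model fits.

```bash
cat >> h.py <<'E'
from scipy.optimize import minimize
S=4
B=lambda x0,x1,y0,y1,z0,z1:np.array([[x,y,z] for x in(x0,x1) for y in(y0,y1) for z in(z0,z1)])/1000.
MODEL=dict(red_pack=[B(-50,50,-21,21,0,36),B(-62,-50,-8,8,8,24)],scanner=[B(-85,55,-16,16,0,30),B(52,98,-28,28,6,58)],
 pad=[B(-110,110,-55,55,0,12)],reject_tray=[B(-75,75,-45,45,0,16)])
MODEL["green_pack"]=MODEL["red_pack"]
def render(c,boxes,p,z,org,shape):
    m=np.zeros(shape,np.uint8);cs,sn=np.cos(p[2]),np.sin(p[2])
    for b in boxes:
        w=np.c_[p[0]+cs*b[:,0]-sn*b[:,1],p[1]+sn*b[:,0]+cs*b[:,1],b[:,2]+z]
        u=(np.array([proj(c,q) for q in w])+.5-org)*S-.5
        cv2.fillConvexPoly(m,np.round(cv2.convexHull(u.astype(np.float32))*16).astype(np.int32),1,shift=4)
    return m
def getmask(c,n,boxes,p,z):
    u=np.array([proj(c,[p[0],p[1],z])]);r=int(.16*c["fx"]/1.1)
    org=np.maximum(u[0].astype(int)-r,0);crop=c["img"][org[1]:org[1]+2*r,org[0]:org[0]+2*r]
    big=cv2.resize(crop,None,fx=S,fy=S,interpolation=cv2.INTER_CUBIC)
    m=render(c,boxes,p,z,org,big.shape[:2]);k=cv2.getStructuringElement(2,(25,25))
    g=np.where(m>0,3,2).astype(np.uint8);g[cv2.dilate(m,k)==0]=0;g[cv2.erode(m,k)>0]=1
    cv2.grabCut(big[:,:,::-1].copy(),g,None,np.zeros((1,65)),np.zeros((1,65)),4,cv2.GC_INIT_WITH_MASK)
    return org,big,(g%2).astype(np.uint8)
def fit(cams,n,p0,z=0,names=("top","scene"),out=None):
    D=[(cams[k],)+getmask(cams[k],n,MODEL[n],p0,z) for k in names]
    def cost(p):
        e=0
        for c,o,b,m in D:
            r=render(c,MODEL[n],p,z,o,m.shape);e+=1-(r&m).sum()/max(1,(r|m).sum())
        return e/len(D)
    s=minimize(cost,p0,method="Nelder-Mead",options=dict(initial_simplex=np.array(p0)+np.array([[0,0,0],[.008,0,0],[0,.008,0],[0,0,.08]]),xatol=1e-5))
    if out is not None:
        for c,o,b,m in D:
            v=b.copy()
            for mm,col in((m,(0,255,0)),(render(c,MODEL[n],s.x,z,o,m.shape),(255,0,255))):
                cv2.drawContours(v,cv2.findContours(mm,0,2)[0],-1,col,1)
            out.append(cv2.resize(v,(260,260)))
    return s.x,s.fun
E
cat > m.py <<'E'
from h import *
c={k:bot.camera(k) for k in("top","scene")}
out=[];d=np.radians
for n,p,z in[("red_pack",[.595,.026,d(-7)],0),("scanner",[.49,-.365,d(-12)],.012),("reject_tray",[.4996,.2103,d(5.6)],0),("pad",[.47,-.357,d(-16)],0)]:
    for nm in(("top","scene"),("top",),("scene",)):
        x,f=fit(c,n,p,z,nm,out if len(nm)==2 else None); print(n,nm,np.round(x[:2]*1000,1),round(np.degrees(x[2]),2),round(f,3))
cv2.imwrite("pics/fit0.png",np.vstack([np.hstack(out[0:3]),np.hstack(out[3:6])])[:,:,::-1])
E
python3 m.py
```

```text
red_pack ('top', 'scene') [597.  27.] -6.89 0.071
red_pack ('top',) [597.   26.9] -6.75 0.098
red_pack ('scene',) [597.4  27.3] -7.23 0.038
scanner ('top', 'scene') [ 495.6 -359.7] -12.81 0.106
scanner ('top',) [ 494.1 -359.1] -13.05 0.126
scanner ('scene',) [ 497.5 -360.3] -12.57 0.064
reject_tray ('top', 'scene') [500.5 212.7] 5.28 0.044
reject_tray ('top',) [499.3 212.7] 5.67 0.037
reject_tray ('scene',) [501.1 212. ] 5.52 0.051
pad ('top', 'scene') [ 476.9 -361.1] -16.03 0.04
pad ('top',) [ 476.7 -361.4] -16.1 0.024
pad ('scene',) [ 477.5 -360.9] -16.23 0.063
```

View pics/fit0.png

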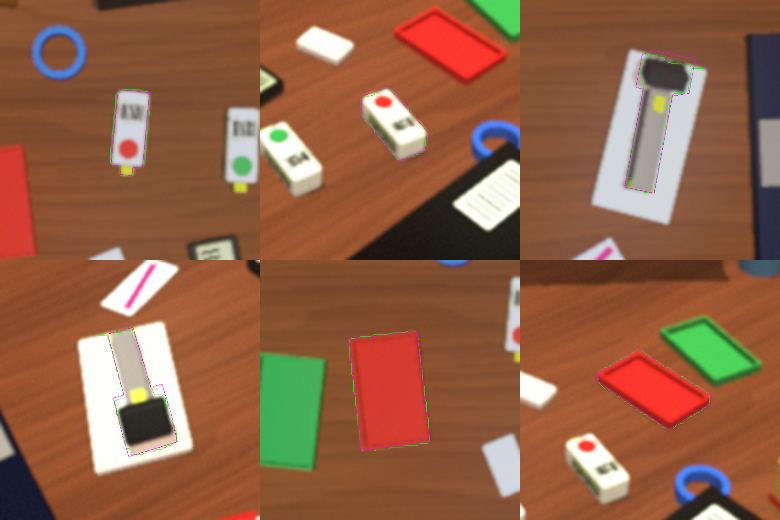

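```bash
cat > m2.py <<'E'
from h import *
import h
c={k:bot.camera(k) for k in("top","scene")}
pad=[.477,-.361,np.radians(-16.1)]
out=[]
def gm(cc,n,boxes,p,z):
    u=proj(cc,[p[0],p[1],z]);r=int(.16*cc["fx"]/1.1);org=np.maximum(np.array(u).astype(int)-r,0)
    big=cv2.resize(cc["img"][org[1]:org[1]+2*r,org[0]:org[0]+2*r],None,fx=S,fy=S,interpolation=cv2.INTER_CUBIC)
    inside=render(cc,[B(-108,125,-51,51,11,12)],pad,0,org,big.shape[:2])
    g=cv2.cvtColor(big,cv2.COLOR_RGB2GRAY);t,_=cv2.threshold(g[inside>0],0,255,cv2.THRESH_OTSU)
    hs=cv2.cvtColor(big,cv2.COLOR_RGB2HSV)
    w=np.median(g[(inside>0)&(g>t)])
    q=((g<w-28)|(hs[:,:,1]>110)).astype(np.uint8)&inside
    return org,big,cv2.morphologyEx(q,cv2.MORPH_OPEN,np.ones((9,9),np.uint8))
h.getmask=gm
MODEL["scanner"]=[B(-85,55,-16,16,0,30),B(58,98,-26,26,8,54)]
for nm in(("top","scene"),("top",),("scene",)):
    x,f=fit(c,"scanner",pad,.012,nm,out if len(nm)==2 else None); print(np.round(x[:2]*1000,1),round(np.degrees(x[2]),2),round(f,3))
cv2.imwrite("pics/fit1.png",cv2.resize(np.hstack(out),(800,400))[:,:,::-1])
E
python3 m2.py
```

```text
[ 496.  -358.2] -13.5 0.155
[ 495.6 -357.6] -13.34 0.151
[ 498.3 -359.2] -13.15 0.141
```

View pics/fit1.png

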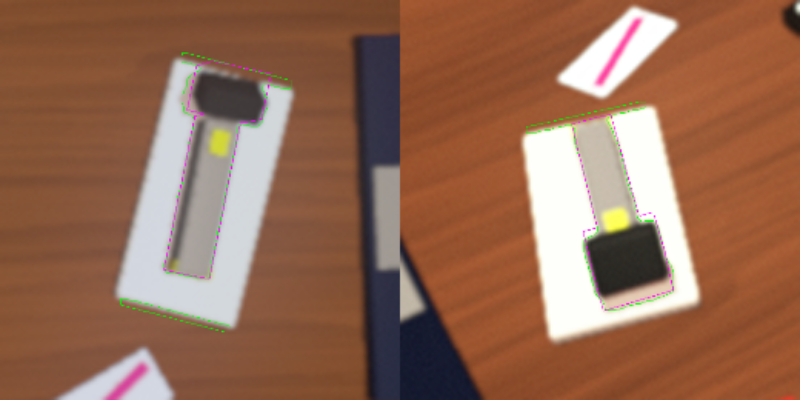

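The fit is pulled off by the head's shadow. The handle is clear, so I rectify both views to the plane of the handle top and read its edges.

```bash
cat > m3.py <<'E'
from h import *
c={k:bot.camera(k) for k in("top","scene")}
pad=[.477,-.361,np.radians(-16.1)];cs,sn=np.cos(pad[2]),np.sin(pad[2]);o=[]
# rectified: column = pad x (-130..130 mm) 3px/mm, row = -pad y (-40..40)
for z in(.042,):
  for k in c:
    src=[];dst=[]
    for x,y in[(-130,-40),(130,-40),(130,40),(-130,40)]:
        X=pad[0]+(cs*x-sn*y)/1e3;Y=pad[1]+(sn*x+cs*y)/1e3
        src.append(proj(c[k],[X,Y,z]));dst.append([(x+130)*3,(40-y)*3])
    H=cv2.getPerspectiveTransform(np.float32(src),np.float32(dst))
    w=cv2.warpPerspective(c[k]["img"],H,(780,240),flags=cv2.INTER_CUBIC)
    g=cv2.cvtColor(w,cv2.COLOR_RGB2GRAY).astype(float)
    # edges per column along y, between pad x -70..20
    for x in(-70,-50,-30,-10,10,25):
        col=cv2.GaussianBlur(g[:,(x+130)*3-6:(x+130)*3+6].mean(1)[:,None],(1,9),0).ravel()
        gr=np.gradient(col);i=np.argsort(-np.abs(gr));pk=[]
        for j in i:
            if all(abs(j-q)>12 for q in pk): pk.append(j)
            if len(pk)==4:break
        print(k,x,[(round(40-j/3,1),round(gr[j],1)) for j in sorted(pk)])
    for x in range(0,780,60): cv2.line(w,(x,0),(x,6),(255,0,0),1)
    for y in range(0,240,30): cv2.line(w,(0,y),(6,y),(255,0,0),1)
    o.append(w)
cv2.imwrite("pics/rect.png",np.vstack(o)[:,:,::-1])
E
python3 m3.py
```

```text
top -70 [(np.float64(28.3), np.float64(-2.3)), (np.float64(19.7), np.float64(1.2)), (np.float64(-7.0), np.float64(0.7)), (np.float64(-39.0), np.float64(-0.6))]
top -50 [(np.float64(30.3), np.float64(-3.4)), (np.float64(25.7), np.float64(-5.7)), (np.float64(18.3), np.float64(4.2)), (np.float64(-11.0), np.float64(3.4))]
top -30 [(np.float64(32.0), np.float64(-2.3)), (np.float64(27.7), np.float64(-6.3)), (np.float64(20.0), np.float64(4.7)), (np.float64(-10.7), np.float64(3.1))]
top -10 [(np.float64(32.3), np.float64(-3.2)), (np.float64(28.0), np.float64(-5.9)), (np.float64(20.3), np.float64(4.3)), (np.float64(-9.0), np.float64(3.5))]
top 10 [(np.float64(34.0), np.float64(-1.8)), (np.float64(29.7), np.float64(-7.2)), (np.float64(22.3), np.float64(4.6)), (np.float64(-9.0), np.float64(3.1))]
top 25 [(np.float64(31.0), np.float64(-6.6)), (np.float64(23.3), np.float64(4.5)), (np.float64(19.0), np.float64(1.6)), (np.float64(-8.0), np.float64(3.2))]
scene -70 [(np.float64(33.3), np.float64(-1.4)), (np.float64(21.7), np.float64(-1.0)), (np.float64(-13.3), np.float64(1.5)), (np.float64(-34.0), np.float64(1.2))]
scene -50 [(np.float64(18.7), np.float64(-5.5)), (np.float64(13.7), np.float64(0.5)), (np.float64(-7.7), np.float64(0.6)), (np.float64(-12.0), np.float64(4.6))]
scene -30 [(np.float64(20.7), np.float64(-7.6)), (np.float64(16.3), np.float64(1.8)), (np.float64(-6.3), np.float64(-0.6)), (np.float64(-10.7), np.float64(5.7))]
scene -10 [(np.float64(21.3), np.float64(-7.1)), (np.float64(16.7), np.float64(2.1)), (np.float64(-4.3), np.float64(-0.4)), (np.float64(-9.0), np.float64(5.2))]
scene 10 [(np.float64(22.0), np.float64(-7.1)), (np.float64(17.7), np.float64(1.6)), (np.float64(-4.0), np.float64(-0.5)), (np.float64(-8.3), np.float64(5.4))]
scene 25 [(np.float64(23.0), np.float64(-7.6)), (np.float64(18.3), np.float64(2.2)), (np.float64(12.3), np.float64(0.2)), (np.float64(-7.7), np.float64(5.7))]
```

View pics/rect.png

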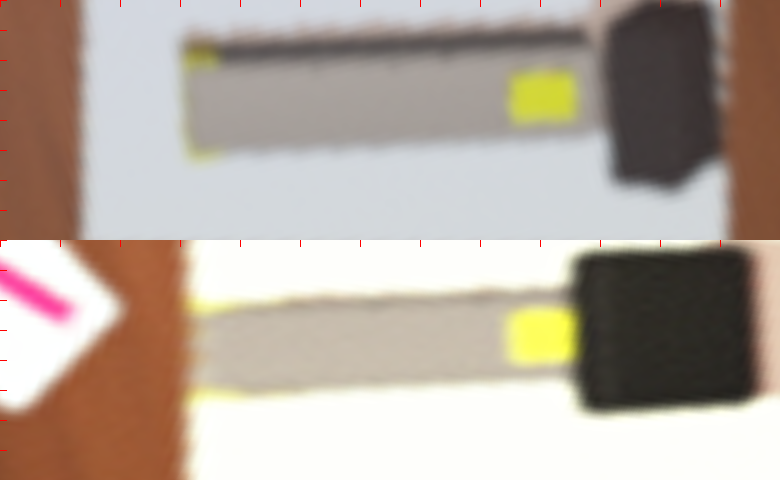

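```bash
cat > d.py <<'E'
import sys
from h import *
from scipy.spatial.transform import Rotation as Ro
# python3 d.py x y z yaw_deg(of object x; tool y along object y) [...]
s=bot.state();w=s["ee_rot"];R=Ro.from_quat([w[1],w[2],w[3],w[0]])
a=[float(v) for v in sys.argv[1:]]
print("t",round(s["time_s"],2),"pos",np.round(s["tool_pos"],4),"F",np.round(s["ft_force"],1),"w",round(s["gripper_width"],4),"g",round(s["grasp_force"],1),"toolx yaw",round(np.degrees(np.arctan2(*R.apply([1,0,0])[1::-1])),2),"tilt",np.round(R.apply([0,0,1])[:2],4))
for i in range(0,len(a),4):
    t=R.inv().apply(np.array(a[i:i+3])-s["tool_pos"])*100
    y=np.radians(a[i+3]);X=np.array([-np.cos(y),-np.sin(y),0]);Z=np.array([0,0,-1.]);T=Ro.from_matrix(np.c_[X,np.cross(Z,X),Z])
    print("t cm",np.round(t,2),"w",np.round((R.inv()*T).as_rotvec(),3))
E
python3 d.py .4955 -.3586 .12 -13.1 .4955 -.3586 .0135 -13.1
```

```text
t 0.9 pos [0.2344 0.4698 0.2314] F [-0.  -0.2  0.9] w 0.0853 g 0.0 toolx yaw 153.48 tilt [-0.      0.0001]
t cm [-60.35 -62.46  11.13] w [ 0.    -0.    -0.234]
t cm [-60.35 -62.46  21.78] w [ 0.    -0.    -0.234]
```

Request:
{"name": "send_rows", "arguments": {"deltas": [{"tx": -3,"ty": -3.1,"tz": 0,"wz": -0.02,"jaw": 8.5},{"tx": -6,"ty": -6.2,"tz": 0,"wz": -0.05},{"tx": -9,"ty": -9.3,"tz": 0,"wz": -0.08},{"tx": -12,"ty": -12.4,"tz": 0,"wz": -0.1},{"tx": -15,"ty": -15.5,"tz": 0,"wz": -0.12},{"tx": -18,"ty": -18.6,"tz": 0,"wz": -0.14},{"tx": -21,"ty": -21.7,"tz": 0,"wz": -0.16},{"tx": -24,"ty": -24.8,"tz": 0,"wz": -0.18},{"tx": -27,"ty": -27.9,"tz": 0,"wz": -0.2},{"tx": -30,"ty": -31,"tz": 0,"wz": -0.234},{"tx": -33,"ty": -34.1,"tz": 0,"wz": -0.234},{"tx": -36,"ty": -37.2,"tz": 0,"wz": -0.234},{"tx": -39,"ty": -40.3,"tz": 0,"wz": -0.234},{"tx": -42,"ty": -43.4,"tz": 1,"wz": -0.234},{"tx": -45,"ty": -46.5,"tz": 2,"wz": -0.234},{"tx": -48,"ty": -49.6,"tz": 3,"wz": -0.234},{"tx": -51,"ty": -52.7,"tz": 4,"wz": -0.234},{"tx": -54,"ty": -55.8,"tz": 5,"wz": -0.234},{"tx": -57,"ty": -58.9,"tz": 6,"wz": -0.234},{"tx": -59,"ty": -61,"tz": 7,"wz": -0.234}]}}

```text
$.deltas[0]: bad value
```

```bash
python3 d.py .4955 -.3586 .12 -13.1 .4955 -.3586 .0135 -13.1
```

```text
t 0.9 pos [0.2344 0.4698 0.2314] F [-0.  -0.2  0.9] w 0.0853 g 0.0 toolx yaw 153.48 tilt [-0.      0.0001]
t cm [-60.35 -62.46  11.13] w [ 0.    -0.    -0.234]
t cm [-60.35 -62.46  21.78] w [ 0.    -0.    -0.234]
```

Request:
{"name": "send_rows", "arguments": {"deltas": [{"tx": -10,"ty": -10.4,"tz": 0,"wx": 0,"wy": 0,"wz": -0.1,"jaw": 8.5},{"tx": -20,"ty": -20.7,"tz": 0,"wx": 0,"wy": 0,"wz": -0.2,"jaw": 8.5},{"tx": -59,"ty": -61,"tz": 0,"wx": 0,"wy": 0,"wz": -0.234,"jaw": 8.5},{"tx": -59,"ty": -61,"tz": 0,"wx": 0,"wy": 0,"wz": -0.234,"jaw": 8.5},{"tx": -59,"ty": -61,"tz": 0,"wx": 0,"wy": 0,"wz": -0.234,"jaw": 8.5},{"tx": -59,"ty": -61,"tz": 0,"wx": 0,"wy": 0,"wz": -0.234,"jaw": 8.5},{"tx": -59,"ty": -61,"tz": 0,"wx": 0,"wy": 0,"wz": -0.234,"jaw": 8.5},{"tx": -59,"ty": -61,"tz": 0,"wx": 0,"wy": 0,"wz": -0.234,"jaw": 8.5},{"tx": -59,"ty": -61,"tz": 0,"wx": 0,"wy": 0,"wz": -0.234,"jaw": 8.5},{"tx": -59,"ty": -61,"tz": 0,"wx": 0,"wy": 0,"wz": -0.234,"jaw": 8.5},{"tx": -59,"ty": -61,"tz": 0,"wx": 0,"wy": 0,"wz": -0.234,"jaw": 8.5},{"tx": -59,"ty": -61,"tz": 0,"wx": 0,"wy": 0,"wz": -0.234,"jaw": 8.5},{"tx": -59,"ty": -61,"tz": 0,"wx": 0,"wy": 0,"wz": -0.234,"jaw": 8.5},{"tx": -59,"ty": -61,"tz": 0,"wx": 0,"wy": 0,"wz": -0.234,"jaw": 8.5},{"tx": -59,"ty": -61,"tz": 0,"wx": 0,"wy": 0,"wz": -0.234,"jaw": 8.5},{"tx": -59,"ty": -61,"tz": 0,"wx": 0,"wy": 0,"wz": -0.234,"jaw": 8.5}]}}

```text
time_s: 2.23
tool_pos: [0.4353, -0.1683, 0.2315]
ee_rot: [0.0, 0.115, 0.993, -0.0]
ft_force: [1.0, 0.4, -0.4]
gripper_width: 0.085
grasp_force: 0.0
```

```bash
python3 d.py .4955 -.3586 .12 -13.1 .4955 -.3586 .0135 -13.1
```

```text
t 2.23 pos [ 0.4353 -0.1683  0.2315] F [ 1.   0.4 -0.4] w 0.085 g 0.0 toolx yaw 166.85 tilt [ 0.0009 -0.0002]
t cm [-10.18 -17.17  11.16] w [ 0.     0.001 -0.001]
t cm [-10.17 -17.17  21.81] w [ 0.     0.001 -0.001]
```

Request:
{"name": "send_rows", "arguments": {"deltas": [{"tx": -10.2,"ty": -17.2,"tz": 6,"wx": 0,"wy": 0,"wz": 0,"jaw": 8.5},{"tx": -10.2,"ty": -17.2,"tz": 6,"wx": 0,"wy": 0,"wz": 0,"jaw": 8.5},{"tx": -10.2,"ty": -17.2,"tz": 6,"wx": 0,"wy": 0,"wz": 0,"jaw": 8.5},{"tx": -10.2,"ty": -17.2,"tz": 6,"wx": 0,"wy": 0,"wz": 0,"jaw": 8.5},{"tx": -10.2,"ty": -17.2,"tz": 6,"wx": 0,"wy": 0,"wz": 0,"jaw": 8.5},{"tx": -10.2,"ty": -17.2,"tz": 11,"wx": 0,"wy": 0,"wz": 0,"jaw": 8.5},{"tx": -10.2,"ty": -17.2,"tz": 11,"wx": 0,"wy": 0,"wz": 0,"jaw": 8.5},{"tx": -10.2,"ty": -17.2,"tz": 11,"wx": 0,"wy": 0,"wz": 0,"jaw": 8.5},{"tx": -10.2,"ty": -17.2,"tz": 11,"wx": 0,"wy": 0,"wz": 0,"jaw": 8.5},{"tx": -10.2,"ty": -17.2,"tz": 11,"wx": 0,"wy": 0,"wz": 0,"jaw": 8.5}]}}

```text
time_s: 3.07
tool_pos: [0.4967, -0.3567, 0.1244]
ee_rot: [0.002, 0.114, 0.994, -0.001]
ft_force: [-0.2, -0.4, 0.7]
gripper_width: 0.0853
grasp_force: 0.0
```

```bash
python3 d.py .4955 -.3586 .0135 -13.1
```

```text
t 3.07 pos [ 0.4967 -0.3567  0.1244] F [-0.2 -0.4  0.7] w 0.0853 g 0.0 toolx yaw 166.95 tilt [ 0.0033 -0.0029]
t cm [ 0.11 -0.18 11.09] w [-0.002  0.004  0.001]
```

Request:
{"name": "send_rows", "arguments": {"deltas": [{"tx": 0.1,"ty": -0.2,"tz": 2,"wx": 0,"wy": 0,"wz": 0,"jaw": 8.5},{"tx": 0.1,"ty": -0.2,"tz": 4,"wx": 0,"wy": 0,"wz": 0,"jaw": 8.5},{"tx": 0.1,"ty": -0.2,"tz": 6,"wx": 0,"wy": 0,"wz": 0,"jaw": 8.5},{"tx": 0.1,"ty": -0.2,"tz": 8,"wx": 0,"wy": 0,"wz": 0,"jaw": 8.5},{"tx": 0.1,"ty": -0.2,"tz": 9,"wx": 0,"wy": 0,"wz": 0,"jaw": 8.5},{"tx": 0.1,"ty": -0.2,"tz": 9,"wx": 0,"wy": 0,"wz": 0,"jaw": 8.5},{"tx": 0.1,"ty": -0.2,"tz": 9,"wx": 0,"wy": 0,"wz": 0,"jaw": 8.5}]}}

```text
time_s: 3.65
tool_pos: [0.4949, -0.3585, 0.0333]
ee_rot: [0.001, 0.114, 0.994, -0.001]
ft_force: [0.7, 0.1, 0.2]
gripper_width: 0.0847
grasp_force: 0.0
```

```bash
python3 d.py .4955 -.3586 .0135 -13.1
```

```text
t 3.65 pos [ 0.4949 -0.3585  0.0333] F [0.7 0.1 0.2] w 0.0847 g 0.0 toolx yaw 166.94 tilt [ 0.0018 -0.0017]
t cm [-0.05  0.    1.98] w [-0.001  0.002  0.001]
```

Request:
{"name": "send_rows", "arguments": {"deltas": [{"tx": -0.05,"ty": 0,"tz": 1,"wx": 0,"wy": 0,"wz": 0,"jaw": 8.5},{"tx": -0.05,"ty": 0,"tz": 1.95,"wx": 0,"wy": 0.002,"wz": 0,"jaw": 8.5},{"tx": -0.05,"ty": 0,"tz": 1.95,"wx": 0,"wy": 0.002,"wz": 0,"jaw": 8.5},{"tx": -0.05,"ty": 0,"tz": 1.95,"wx": 0,"wy": 0.002,"wz": 0,"jaw": 5},{"tx": -0.05,"ty": 0,"tz": 1.95,"wx": 0,"wy": 0.002,"wz": 0,"jaw": 4.2},{"tx": -0.05,"ty": 0,"tz": 1.95,"wx": 0,"wy": 0.002,"wz": 0,"jaw": 3.6},{"tx": -0.05,"ty": 0,"tz": 1.95,"wx": 0,"wy": 0.002,"wz": 0,"jaw": 2.5},{"tx": -0.05,"ty": 0,"tz": 1.95,"wx": 0,"wy": 0.002,"wz": 0,"jaw": 2.5},{"tx": -0.05,"ty": 0,"tz": 1.95,"wx": 0,"wy": 0.002,"wz": 0,"jaw": 2.5},{"tx": -0.05,"ty": 0,"tz": 1.95,"wx": 0,"wy": 0.002,"wz": 0,"jaw": 2.5},{"tx": -0.05,"ty": 0,"tz": 1.95,"wx": 0,"wy": 0.002,"wz": 0,"jaw": 2.5},{"tx": -0.05,"ty": 0,"tz": 1.95,"wx": 0,"wy": 0.002,"wz": 0,"jaw": 2.5}], "squeeze": 50}}

```text
time_s: 4.65
tool_pos: [0.4949, -0.3588, 0.0124]
ee_rot: [-0.001, 0.114, 0.993, -0.0]
ft_force: [0.1, 0.4, 2.0]
gripper_width: 0.0311
grasp_force: 51.5
```

```bash
python3 d.py .4955 -.3586 .1135 -13.1
```

```text
t 4.65 pos [ 0.4949 -0.3588  0.0124] F [0.1 0.4 2. ] w 0.0311 g 51.5 toolx yaw 166.89 tilt [-0.0011 -0.0004]
t cm [ -0.04   0.03 -10.11] w [-0.001 -0.001 -0.   ]
```

Request:
{"name": "send_rows", "arguments": {"deltas": [{"tx": 0,"ty": 0,"tz": -0.5,"wx": 0,"wy": 0,"wz": 0,"jaw": 2.5},{"tx": 0,"ty": 0,"tz": -1.5,"wx": 0,"wy": 0,"wz": 0,"jaw": 2.5},{"tx": 0,"ty": 0,"tz": -3,"wx": 0,"wy": 0,"wz": 0,"jaw": 2.5},{"tx": 0,"ty": 0,"tz": -5,"wx": 0,"wy": 0,"wz": 0,"jaw": 2.5},{"tx": 0,"ty": 0,"tz": -7,"wx": 0,"wy": 0,"wz": 0,"jaw": 2.5},{"tx": 0,"ty": 0,"tz": -9,"wx": 0,"wy": 0,"wz": 0,"jaw": 2.5},{"tx": 0,"ty": 0,"tz": -10,"wx": 0,"wy": 0,"wz": 0,"jaw": 2.5},{"tx": 0,"ty": 0,"tz": -10.5,"wx": 0,"wy": 0,"wz": 0,"jaw": 2.5},{"tx": 0,"ty": 0,"tz": -10.5,"wx": 0,"wy": 0,"wz": 0,"jaw": 2.5},{"tx": 0,"ty": 0,"tz": -10.5,"wx": 0,"wy": 0,"wz": 0,"jaw": 2.5}]}}

```text
time_s: 5.48
tool_pos: [0.4944, -0.3582, 0.116]
ee_rot: [-0.002, 0.114, 0.993, 0.0]
ft_force: [-0.3, 0.0, -1.8]
gripper_width: 0.0311
grasp_force: 51.1
```

```bash
python3 d.py .4888 .0401 .118 -6.9 .4888 .0401 .1014 -6.9
```

```text
t 5.48 pos [ 0.4944 -0.3582  0.116 ] F [-0.3  0.  -1.8] w 0.0311 g 51.1 toolx yaw 166.89 tilt [-0.0029  0.0013]
t cm [ 9.58 38.66 -0.15] w [ 0.001 -0.003 -0.108]
t cm [ 9.57 38.66  1.51] w [ 0.001 -0.003 -0.108]
```

Request:
{"name": "send_rows", "arguments": {"deltas": [{"tx": 0.3,"ty": 1,"tz": -0.2,"wx": 0,"wy": 0,"wz": 0,"jaw": 2.5},{"tx": 0.8,"ty": 3,"tz": -0.2,"wx": 0,"wy": 0,"wz": -0.01,"jaw": 2.5},{"tx": 1.5,"ty": 6,"tz": -0.2,"wx": 0,"wy": 0,"wz": -0.02,"jaw": 2.5},{"tx": 2.3,"ty": 9,"tz": -0.2,"wx": 0,"wy": 0,"wz": -0.03,"jaw": 2.5},{"tx": 3.1,"ty": 12.5,"tz": -0.2,"wx": 0,"wy": 0,"wz": -0.04,"jaw": 2.5},{"tx": 4,"ty": 16,"tz": -0.2,"wx": 0,"wy": 0,"wz": -0.05,"jaw": 2.5},{"tx": 4.8,"ty": 19.5,"tz": -0.2,"wx": 0,"wy": 0,"wz": -0.06,"jaw": 2.5},{"tx": 5.7,"ty": 23,"tz": -0.2,"wx": 0,"wy": 0,"wz": -0.07,"jaw": 2.5},{"tx": 6.6,"ty": 26.5,"tz": -0.2,"wx": 0,"wy": 0,"wz": -0.08,"jaw": 2.5},{"tx": 7.4,"ty": 30,"tz": -0.2,"wx": 0,"wy": 0,"wz": -0.09,"jaw": 2.5},{"tx": 8.2,"ty": 33,"tz": -0.2,"wx": 0,"wy": 0,"wz": -0.1,"jaw": 2.5},{"tx": 8.8,"ty": 35.5,"tz": -0.2,"wx": 0,"wy": 0,"wz": -0.108,"jaw": 2.5},{"tx": 9.3,"ty": 37.5,"tz": 0,"wx": 0,"wy": 0,"wz": -0.108,"jaw": 2.5},{"tx": 9.5,"ty": 38.3,"tz": 0.5,"wx": 0,"wy": -0.002,"wz": -0.108,"jaw": 2.5},{"tx": 9.6,"ty": 38.65,"tz": 1,"wx": 0,"wy": -0.002,"wz": -0.108,"jaw": 2.5},{"tx": 9.6,"ty": 38.65,"tz": 1.4,"wx": 0,"wy": -0.002,"wz": -0.108,"jaw": 2.5},{"tx": 9.6,"ty": 38.65,"tz": 1.4,"wx": 0,"wy": -0.002,"wz": -0.108,"jaw": 2.5},{"tx": 9.6,"ty": 38.65,"tz": 1.4,"wx": 0,"wy": -0.002,"wz": -0.108,"jaw": 2.5},{"tx": 9.6,"ty": 38.65,"tz": 1.4,"wx": 0,"wy": -0.002,"wz": -0.108,"jaw": 2.5}]}}

```text
time_s: 7.07
tool_pos: [0.4889, 0.0387, 0.1028]
ee_rot: [-0.0, 0.061, 0.998, -0.0]
ft_force: [-0.2, -0.3, -0.9]
gripper_width: 0.0312
grasp_force: 51.1
```

```bash
python3 d.py .4888 .0401 .1014 -6.9
python3 - <<'E'
from h import *
cc={k:bot.camera(k) for k in("top","scene")}
P=dict(window=[],)
y=np.radians(-6.9);o=np.array([.4888,.0401,.101])
W=lambda p:o+np.array([np.cos(y)*p[0]-np.sin(y)*p[1],np.sin(y)*p[0]+np.cos(y)*p[1],p[2]])/1e3
out=[]
for k,c in cc.items():
    S2=5;u0=np.array(proj(c,W([60,0,0]))).astype(int)-[40,40]
    v=cv2.resize(c["img"][u0[1]:u0[1]+80,u0[0]:u0[0]+80],None,fx=S2,fy=S2,interpolation=cv2.INTER_CUBIC)
    for b in(B(-85,55,-16,16,0,30),B(52,98,-28,28,6,58)):
        q=(np.array([proj(c,W(p*1e3)) for p in b])+.5-u0)*S2
        cv2.polylines(v,[cv2.convexHull(q.astype(np.int32))],True,(255,0,255),1)
    for p,col in(([131,0,-65],(0,255,255)),([86,0,13],(255,0,0))):
        cv2.circle(v,tuple(((np.array(proj(c,W(p)))+.5-u0)*S2).astype(int)),4,col,1)
    out.append(v)
cv2.imwrite("pics/aim.png",np.hstack(out)[:,:,::-1])
E
```

```text
t 7.07 pos [0.4889 0.0387 0.1028] F [-0.2 -0.3 -0.9] w 0.0312 g 51.1 toolx yaw 172.98 tilt [-0.0003 -0.0002]
t cm [0.02 0.14 0.14] w [-0.    -0.    -0.002]
```

View pics/aim.png

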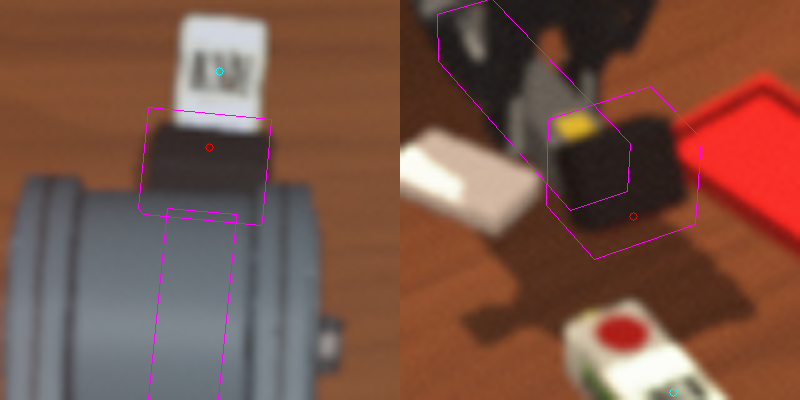

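The predicted beam point lands on the middle of the label. The head model I used is too coarse: the given window point fits a head box tilted along the beam. I refit the scanner's start pose from the saved first pictures with that head.

```bash
cat > m4.py <<'E'
from h import *
e1=np.array([.866,0,.5]);e2=np.array([.5,0,-.866]);cen=np.array([75,0,32.])
HEAD=np.array([cen+a*13.85*e1+b*22.05*e2+np.array([0,s*28,0]) for a in(-1,1) for b in(-1,1) for s in(-1,1)])/1e3
if __name__=="__main__":
    D=[]
    for n in("top","scene"):
        c=bot.camera(n);im=cv2.imread(f"pics/{n}0.png")[:,:,::-1]
        u=np.array(proj(c,[.57,-.376,.045])).astype(int)-[35,35]
        g=cv2.cvtColor(cv2.resize(np.ascontiguousarray(im[u[1]:u[1]+70,u[0]:u[0]+70]),None,fx=S,fy=S,interpolation=cv2.INTER_CUBIC),cv2.COLOR_RGB2GRAY)
        for th in(100,):
            m=cv2.morphologyEx((g<th).astype(np.uint8),cv2.MORPH_OPEN,np.ones((25,25),np.uint8))
            k,l,st,ce=cv2.connectedComponentsWithStats(m)
            i=np.argmin(np.linalg.norm(ce[1:]-g.shape[0]/2,axis=1))+1;m=(l==i).astype(np.uint8);print(n,st[i])
        D.append((c,u,m))
    def cost(p,DD):
        return sum(1-(r&m).sum()/(r|m).sum() for c,u,m in DD for r in[render(c,[HEAD],[p[0],p[1],np.radians(-13.1)],.012,u,m.shape)])
    for DD in(D,D[:1],D[1:]):
        s=minimize(cost,[.495,-.359],args=(DD,),method="Nelder-Mead",options=dict(initial_simplex=[[.495,-.359],[.489,-.359],[.495,-.353]],xatol=1e-5));print(np.round(s.x*1000,1),s.fun)
E
python3 m4.py
```

```text
top [    0     0   280   195 41986]
scene [  89   99  107   98 8268]
[ 496.9 -357.1] 1.1312696278591625
[ 541.3 -377.6] 0.8370647358643357
[ 494.1 -356.5] 0.2450004565793078
```

```bash
sed -i 's/,cv2.COLOR_RGB2GRAY)$/,cv2.COLOR_RGB2HSV)[:,:,2]/; s/np.ones((25,25)/np.ones((11,11)/; s/th in(100,)/th in((115,) if n=="top" else (125,))/' m4.py; python3 m4.py
```

```text
top [  96  113   96   68 5302]
scene [  85   98  115  103 8708]
[ 494.3 -359.7] 0.4471708812742581
[ 495.1 -359.1] 0.23799942512216155
[ 493.6 -357.3] 0.20496667579658545
```

Request:
{"name": "send_rows", "arguments": {"deltas": [{"tx": 0,"ty": 0.07,"tz": 0.07,"wx": 0,"wy": 0,"wz": 0,"jaw": 2.5},{"tx": 0,"ty": 0.14,"tz": 0.14,"wx": 0,"wy": 0,"wz": 0,"jaw": 2.5},{"tx": 0,"ty": 0.14,"tz": 0.14,"wx": 0,"wy": 0,"wz": 0,"jaw": 2.5},{"tx": 0,"ty": 0.14,"tz": 0.14,"wx": 0,"wy": 0,"wz": 0,"jaw": 2.5},{"tx": 0,"ty": 0.14,"tz": 0.14,"wx": 0,"wy": 0,"wz": 0,"jaw": 2.5},{"tx": 0,"ty": 0.14,"tz": 0.14,"wx": 0,"wy": 0,"wz": 0,"jaw": 2.5}]}}

```text
time_s: 7.87
tool_pos: [0.489, 0.0412, 0.1016]
ee_rot: [0.0, 0.06, 0.998, 0.0]
ft_force: [0.2, -0.2, -1.1]
gripper_width: 0.0313
grasp_force: 51.1
```

```bash
python3 d.py .4888 .0401 .1014 -6.9
python3 - <<'E'
from m4 import *
cc={k:bot.camera(k) for k in("top","scene")}
s=bot.state()["tool_pos"];y=np.radians(-6.95);o=s-[0,0,.0004]
W=lambda p:o+np.array([np.cos(y)*p[0]-np.sin(y)*p[1],np.sin(y)*p[0]+np.cos(y)*p[1],p[2]])/1e3
out=[]
for k,c in cc.items():
    S2=5;u0=np.array(proj(c,W([75,0,0]))).astype(int)-[40,40]
    v=cv2.resize(c["img"][u0[1]:u0[1]+80,u0[0]:u0[0]+80],None,fx=S2,fy=S2,interpolation=cv2.INTER_CUBIC)
    q=(np.array([proj(c,W(p*1e3)) for p in HEAD])+.5-u0)*S2
    cv2.polylines(v,[cv2.convexHull(q.astype(np.int32))],True,(255,0,255),1)
    cv2.circle(v,tuple(((np.array(proj(c,W([131,0,-65])))+.5-u0)*S2).astype(int)),4,(0,255,255),1)
    out.append(v)
cv2.imwrite("pics/aim2.png",np.hstack(out)[:,:,::-1])
E
```

```text
t 7.87 pos [0.489  0.0412 0.1016] F [ 0.2 -0.2 -1.1] w 0.0313 g 51.1 toolx yaw 173.09 tilt [0.     0.0001]
t cm [ 0.01 -0.11  0.02] w [ 0.  0. -0.]
```

View pics/aim2.png

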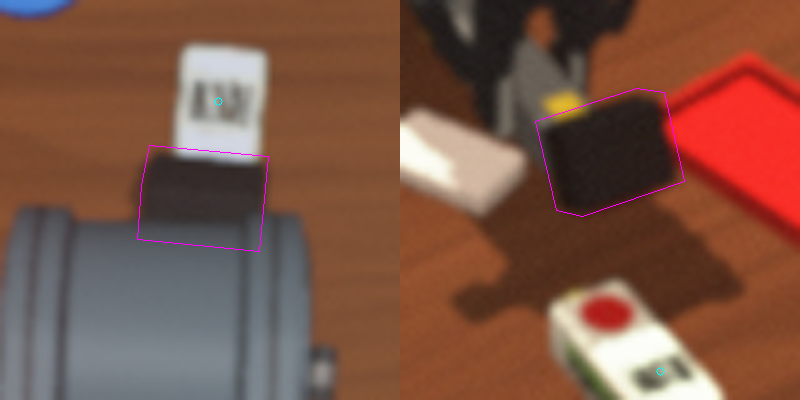

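The tilted head model now matches in both views. The beam point sits on the label's middle, at (218,101) against the bars at (221,100). I nudge by 1 mm and hold.

Request:
{"name": "send_rows", "arguments": {"deltas": [{"tx": 0,"ty": -0.11,"tz": 0,"wx": 0,"wy": 0,"wz": 0,"jaw": 2.5},{"tx": 0,"ty": -0.11,"tz": 0,"wx": 0,"wy": 0,"wz": 0,"jaw": 2.5},{"tx": 0,"ty": -0.11,"tz": 0,"wx": 0,"wy": 0,"wz": 0,"jaw": 2.5},{"tx": 0,"ty": -0.11,"tz": 0,"wx": 0,"wy": 0,"wz": 0,"jaw": 2.5},{"tx": 0,"ty": -0.11,"tz": 0,"wx": 0,"wy": 0,"wz": 0,"jaw": 2.5},{"tx": 0,"ty": -0.11,"tz": 0,"wx": 0,"wy": 0,"wz": 0,"jaw": 2.5},{"tx": 0,"ty": -0.11,"tz": 0,"wx": 0,"wy": 0,"wz": 0,"jaw": 2.5},{"tx": 0,"ty": -0.11,"tz": 0,"wx": 0,"wy": 0,"wz": 0,"jaw": 2.5},{"tx": 0,"ty": -0.11,"tz": 0,"wx": 0,"wy": 0,"wz": 0,"jaw": 2.5},{"tx": 0,"ty": -0.11,"tz": 0,"wx": 0,"wy": 0,"wz": 0,"jaw": 2.5},{"tx": 0,"ty": -0.11,"tz": 0,"wx": 0,"wy": 0,"wz": 0,"jaw": 2.5},{"tx": 0,"ty": -0.11,"tz": 0,"wx": 0,"wy": 0,"wz": 0,"jaw": 2.5},{"tx": 0,"ty": -0.11,"tz": 0,"wx": 0,"wy": 0,"wz": 0,"jaw": 2.5},{"tx": 0,"ty": -0.11,"tz": 0,"wx": 0,"wy": 0,"wz": 0,"jaw": 2.5},{"tx": 0,"ty": -0.11,"tz": 0,"wx": 0,"wy": 0,"wz": 0,"jaw": 2.5},{"tx": 0,"ty": -0.11,"tz": 0,"wx": 0,"wy": 0,"wz": 0,"jaw": 2.5},{"tx": 0,"ty": -0.11,"tz": 0,"wx": 0,"wy": 0,"wz": 0,"jaw": 2.5},{"tx": 0,"ty": -0.11,"tz": 0,"wx": 0,"wy": 0,"wz": 0,"jaw": 2.5},{"tx": 0,"ty": -0.11,"tz": 0,"wx": 0,"wy": 0,"wz": 0,"jaw": 2.5},{"tx": 0,"ty": -0.11,"tz": 0,"wx": 0,"wy": 0,"wz": 0,"jaw": 2.5}]}}

```text
time_s: 9.63
tool_pos: [0.4889, 0.04, 0.1016]
ee_rot: [-0.0, 0.06, 0.998, 0.0]
ft_force: [-0.4, 0.4, -1.5]
gripper_width: 0.0306
grasp_force: 51.1
```

Request:
{"name": "send_rows", "arguments": {"deltas": [{"tx": 0,"ty": 0,"tz": 0,"wx": 0,"wy": 0,"wz": 0,"jaw": 2.5},{"tx": 0,"ty": 0,"tz": 0,"wx": 0,"wy": 0,"wz": 0,"jaw": 2.5},{"tx": 0,"ty": 0,"tz": 0,"wx": 0,"wy": 0,"wz": 0,"jaw": 2.5},{"tx": 0,"ty": 0,"tz": 0,"wx": 0,"wy": 0,"wz": 0,"jaw": 2.5},{"tx": 0,"ty": 0,"tz": 0,"wx": 0,"wy": 0,"wz": 0,"jaw": 2.5},{"tx": 0,"ty": 0,"tz": 0,"wx": 0,"wy": 0,"wz": 0,"jaw": 2.5},{"tx": 0,"ty": 0,"tz": 0,"wx": 0,"wy": 0,"wz": 0,"jaw": 2.5},{"tx": 0,"ty": 0,"tz": 0,"wx": 0,"wy": 0,"wz": 0,"jaw": 2.5},{"tx": 0,"ty": 0,"tz": 0,"wx": 0,"wy": 0,"wz": 0,"jaw": 2.5},{"tx": 0,"ty": 0,"tz": 0,"wx": 0,"wy": 0,"wz": 0,"jaw": 2.5},{"tx": 0,"ty": 0,"tz": 0,"wx": 0,"wy": 0,"wz": 0,"jaw": 2.5},{"tx": 0,"ty": 0,"tz": 0,"wx": 0,"wy": 0,"wz": 0,"jaw": 2.5},{"tx": 0,"ty": 0,"tz": 0,"wx": 0,"wy": 0,"wz": 0,"jaw": 2.5},{"tx": 0,"ty": 0,"tz": 0,"wx": 0,"wy": 0,"wz": 0,"jaw": 2.5},{"tx": 0,"ty": 0,"tz": 0,"wx": 0,"wy": 0,"wz": 0,"jaw": 2.5},{"tx": 0,"ty": 0,"tz": 0,"wx": 0,"wy": 0,"wz": 0,"jaw": 2.5}]}}

```text
time_s: 10.97
tool_pos: [0.4889, 0.04, 0.1016]
ee_rot: [-0.0, 0.06, 0.998, 0.0]
ft_force: [0.4, 0.0, -1.5]
gripper_width: 0.0313
grasp_force: 51.1
```

```bash
python3 d.py .4949 -.3588 .118 -13.1
```

```text
t 10.97 pos [0.4889 0.04   0.1016] F [ 0.4  0.  -1.5] w 0.0313 g 51.1 toolx yaw 173.08 tilt [-0.      0.0001]
t cm [ -5.4  -39.52  -1.64] w [ 0.    -0.     0.108]
```

Request:
{"name": "send_rows", "arguments": {"deltas": [{"tx": 0,"ty": 0,"tz": -0.8,"wx": 0,"wy": 0,"wz": 0,"jaw": 2.5},{"tx": -0.2,"ty": -1.5,"tz": -1.6,"wx": 0,"wy": 0,"wz": 0,"jaw": 2.5},{"tx": -0.5,"ty": -4,"tz": -1.6,"wx": 0,"wy": 0,"wz": 0.01,"jaw": 2.5},{"tx": -1,"ty": -7,"tz": -1.6,"wx": 0,"wy": 0,"wz": 0.02,"jaw": 2.5},{"tx": -1.4,"ty": -10.5,"tz": -1.6,"wx": 0,"wy": 0,"wz": 0.03,"jaw": 2.5},{"tx": -1.9,"ty": -14,"tz": -1.6,"wx": 0,"wy": 0,"wz": 0.04,"jaw": 2.5},{"tx": -2.4,"ty": -17.5,"tz": -1.6,"wx": 0,"wy": 0,"wz": 0.05,"jaw": 2.5},{"tx": -2.9,"ty": -21,"tz": -1.6,"wx": 0,"wy": 0,"wz": 0.06,"jaw": 2.5},{"tx": -3.4,"ty": -24.5,"tz": -1.6,"wx": 0,"wy": 0,"wz": 0.07,"jaw": 2.5},{"tx": -3.8,"ty": -28,"tz": -1.6,"wx": 0,"wy": 0,"wz": 0.08,"jaw": 2.5},{"tx": -4.3,"ty": -31.5,"tz": -1.6,"wx": 0,"wy": 0,"wz": 0.09,"jaw": 2.5},{"tx": -4.7,"ty": -34.5,"tz": -1.6,"wx": 0,"wy": 0,"wz": 0.1,"jaw": 2.5},{"tx": -5,"ty": -37,"tz": -1.6,"wx": 0,"wy": 0,"wz": 0.108,"jaw": 2.5},{"tx": -5.3,"ty": -38.8,"tz": -1.6,"wx": 0,"wy": 0,"wz": 0.108,"jaw": 2.5},{"tx": -5.4,"ty": -39.5,"tz": -1.6,"wx": 0,"wy": 0,"wz": 0.108,"jaw": 2.5},{"tx": -5.4,"ty": -39.5,"tz": 1,"wx": 0,"wy": 0,"wz": 0.108,"jaw": 2.5},{"tx": -5.4,"ty": -39.5,"tz": 3,"wx": 0,"wy": 0,"wz": 0.108,"jaw": 2.5},{"tx": -5.4,"ty": -39.5,"tz": 5,"wx": 0,"wy": 0,"wz": 0.108,"jaw": 2.5},{"tx": -5.4,"ty": -39.5,"tz": 5,"wx": 0,"wy": 0,"wz": 0.108,"jaw": 2.5},{"tx": -5.4,"ty": -39.5,"tz": 5,"wx": 0,"wy": 0,"wz": 0.108,"jaw": 2.5}]}}

```text
time_s: 12.63
tool_pos: [0.4939, -0.3568, 0.0503]
ee_rot: [-0.002, 0.114, 0.994, 0.001]
ft_force: [-0.5, -0.5, -1.2]
gripper_width: 0.0314
grasp_force: 51.1
```

```bash
python3 d.py .4949 -.3588 .0124 -13.1
```

```text
t 12.63 pos [ 0.4939 -0.3568  0.0503] F [-0.5 -0.5 -1.2] w 0.0314 g 51.1 toolx yaw 166.94 tilt [-0.0029  0.0031]
t cm [-0.15 -0.18  3.79] w [ 0.002 -0.004  0.001]
```

Request:
{"name": "send_rows", "arguments": {"deltas": [{"tx": -0.1,"ty": -0.1,"tz": 1,"wx": 0.002,"wy": -0.003,"wz": 0,"jaw": 2.5},{"tx": -0.1,"ty": -0.15,"tz": 2,"wx": 0.002,"wy": -0.003,"wz": 0,"jaw": 2.5},{"tx": -0.1,"ty": -0.15,"tz": 2.8,"wx": 0.002,"wy": -0.003,"wz": 0,"jaw": 2.5},{"tx": -0.1,"ty": -0.15,"tz": 3.2,"wx": 0.002,"wy": -0.003,"wz": 0,"jaw": 2.5},{"tx": -0.1,"ty": -0.15,"tz": 3.4,"wx": 0.002,"wy": -0.003,"wz": 0,"jaw": 2.5},{"tx": -0.1,"ty": -0.15,"tz": 3.4,"wx": 0.002,"wy": -0.003,"wz": 0,"jaw": 2.5}]}}

```text
time_s: 13.13
tool_pos: [0.4951, -0.3599, 0.0168]
ee_rot: [0.001, 0.114, 0.993, -0.001]
ft_force: [-0.4, -0.5, -1.4]
gripper_width: 0.0309
grasp_force: 51.1
```

```bash
python3 d.py .4949 -.3588 .0124 -13.1
```

```text
t 13.13 pos [ 0.4951 -0.3599  0.0168] F [-0.4 -0.5 -1.4] w 0.0309 g 51.1 toolx yaw 166.89 tilt [ 0.0014 -0.0016]
t cm [0.05 0.1  0.44] w [-0.001  0.002 -0.   ]
```

Request:
{"name": "send_rows", "arguments": {"deltas": [{"tx": 0,"ty": 0.1,"tz": 0.15,"wx": 0,"wy": 0.001,"wz": 0,"jaw": 2.5},{"tx": 0,"ty": 0.1,"tz": 0.3,"wx": 0,"wy": 0.001,"wz": 0,"jaw": 2.5},{"tx": 0,"ty": 0.1,"tz": 0.4,"wx": 0,"wy": 0.001,"wz": 0,"jaw": 2.5},{"tx": 0,"ty": 0.1,"tz": 0.45,"wx": 0,"wy": 0.001,"wz": 0,"jaw": 2.5},{"tx": 0,"ty": 0.1,"tz": 0.45,"wx": 0,"wy": 0.001,"wz": 0,"jaw": 2.5},{"tx": 0,"ty": 0.1,"tz": 0.45,"wx": 0,"wy": 0.001,"wz": 0,"jaw": 2.5}]}}

```text
time_s: 13.63
tool_pos: [0.4959, -0.3594, 0.0132]
ee_rot: [0.001, 0.114, 0.993, -0.001]
ft_force: [-0.4, -0.5, -2.6]
gripper_width: 0.0315
grasp_force: 51.1
```

```bash
python3 d.py .4949 -.3588 .0124 -13.1
```

```text
t 13.63 pos [ 0.4959 -0.3594  0.0132] F [-0.4 -0.5 -2.6] w 0.0315 g 51.1 toolx yaw 166.9 tilt [ 0.0017 -0.0024]
t cm [0.11 0.03 0.08] w [-0.002  0.002 -0.   ]
```

Request:
{"name": "send_rows", "arguments": {"deltas": [{"tx": 0,"ty": 0,"tz": 0.05,"wx": 0,"wy": 0,"wz": 0,"jaw": 2.5},{"tx": 0,"ty": 0,"tz": 0.1,"wx": 0,"wy": 0,"wz": 0,"jaw": 2.5},{"tx": 0,"ty": 0,"tz": 0.1,"wx": 0,"wy": 0,"wz": 0,"jaw": 2.5},{"tx": 0,"ty": 0,"tz": 0.1,"wx": 0,"wy": 0,"wz": 0,"jaw": 2.5}]}}

```text
time_s: 13.97
tool_pos: [0.496, -0.3595, 0.0125]
ee_rot: [0.001, 0.114, 0.993, -0.001]
ft_force: [0.1, -0.3, 1.0]
gripper_width: 0.0313
grasp_force: 51.4
```

```bash
python3 d.py .4949 -.3588 .0124 -13.1
```

```text
t 13.97 pos [ 0.496  -0.3595  0.0125] F [ 0.1 -0.3  1. ] w 0.0313 g 51.4 toolx yaw 166.89 tilt [ 0.0019 -0.0027]
t cm [0.12 0.04 0.01] w [-0.002  0.002 -0.   ]
```

Request:
{"name": "send_rows", "arguments": {"deltas": [{"tx": 0,"ty": 0,"tz": 0.1,"wx": 0,"wy": 0,"wz": 0,"jaw": 3.3},{"tx": 0,"ty": 0,"tz": 0.05,"wx": 0,"wy": 0,"wz": 0,"jaw": 3.8},{"tx": 0,"ty": 0,"tz": 0,"wx": 0,"wy": 0,"wz": 0,"jaw": 5},{"tx": 0,"ty": 0,"tz": 0,"wx": 0,"wy": 0,"wz": 0,"jaw": 6.5},{"tx": 0,"ty": 0,"tz": 0,"wx": 0,"wy": 0,"wz": 0,"jaw": 6.5},{"tx": 0,"ty": 0,"tz": 0,"wx": 0,"wy": 0,"wz": 0,"jaw": 6.5},{"tx": 0,"ty": 0,"tz": -1.5,"wx": 0,"wy": 0,"wz": 0,"jaw": 6.5},{"tx": 0,"ty": 0,"tz": -4,"wx": 0,"wy": 0,"wz": 0,"jaw": 6.5},{"tx": 0,"ty": 0,"tz": -7,"wx": 0,"wy": 0,"wz": 0,"jaw": 6.5},{"tx": 0,"ty": 0,"tz": -10,"wx": 0,"wy": 0,"wz": 0,"jaw": 6.5},{"tx": 0,"ty": 0,"tz": -13,"wx": 0,"wy": 0,"wz": 0,"jaw": 6.5},{"tx": 0,"ty": 0,"tz": -13,"wx": 0,"wy": 0,"wz": 0,"jaw": 6.5}]}}

```text
time_s: 14.97
tool_pos: [0.4988, -0.3618, 0.1505]
ee_rot: [0.006, 0.114, 0.993, -0.005]
ft_force: [0.9, -0.9, 1.0]
gripper_width: 0.0646
grasp_force: 0.0
```

```bash
python3 d.py .597 .027 .13 -6.9 .597 .027 .01 -6.9; python3 - <<'E'
from h import *
c=bot.camera("scene");cv2.imwrite("pics/back.png",cv2.resize(c["img"][:,:,::-1],(800,600)))
E
```

```text
t 14.97 pos [ 0.4988 -0.3618  0.1505] F [ 0.9 -0.9  1. ] w 0.0646 g 0.0 toolx yaw 166.9 tilt [ 0.0114 -0.0113]
t cm [-0.73 40.11  1.73] w [-0.009  0.013 -0.108]
t cm [-0.56 40.22 13.72] w [-0.009  0.013 -0.108]
```

View pics/back.png

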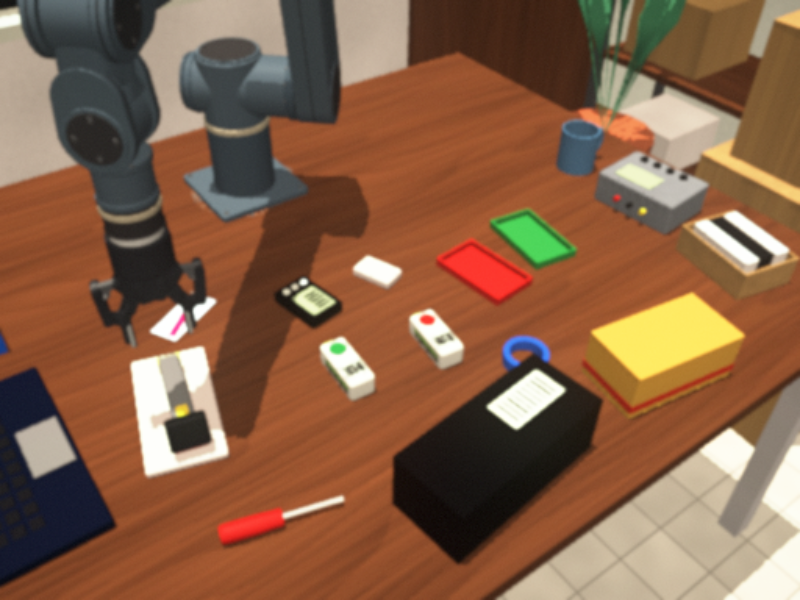

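The scanner lies back on its pad at (185,405) and nothing else has moved. On to the red pack.

Request:
{"name": "send_rows", "arguments": {"deltas": [{"tx": -0.1,"ty": 2,"tz": 0,"wx": 0,"wy": 0,"wz": 0,"jaw": 6.5},{"tx": -0.2,"ty": 5,"tz": 0,"wx": 0,"wy": 0,"wz": -0.01,"jaw": 6.5},{"tx": -0.3,"ty": 8.5,"tz": 0,"wx": 0,"wy": 0,"wz": -0.02,"jaw": 6.5},{"tx": -0.4,"ty": 12,"tz": 0,"wx": 0,"wy": 0,"wz": -0.03,"jaw": 6.5},{"tx": -0.5,"ty": 15.5,"tz": 0,"wx": 0,"wy": 0,"wz": -0.04,"jaw": 6.5},{"tx": -0.6,"ty": 19,"tz": 0,"wx": 0,"wy": 0,"wz": -0.05,"jaw": 6.5},{"tx": -0.7,"ty": 22.5,"tz": 0,"wx": 0,"wy": 0,"wz": -0.07,"jaw": 6.5},{"tx": -0.7,"ty": 26,"tz": 0,"wx": 0,"wy": 0,"wz": -0.08,"jaw": 6.5},{"tx": -0.7,"ty": 29.5,"tz": 0,"wx": 0,"wy": 0,"wz": -0.09,"jaw": 6.5},{"tx": -0.7,"ty": 33,"tz": 0,"wx": 0,"wy": 0,"wz": -0.1,"jaw": 6.5},{"tx": -0.7,"ty": 36,"tz": 0.5,"wx": 0,"wy": 0,"wz": -0.108,"jaw": 6.5},{"tx": -0.7,"ty": 38.5,"tz": 1,"wx": 0,"wy": 0,"wz": -0.108,"jaw": 6.5},{"tx": -0.7,"ty": 40.1,"tz": 2,"wx": 0,"wy": 0,"wz": -0.108,"jaw": 6.5},{"tx": -0.7,"ty": 40.1,"tz": 4,"wx": 0,"wy": 0,"wz": -0.108,"jaw": 6.5},{"tx": -0.7,"ty": 40.1,"tz": 6,"wx": 0,"wy": 0,"wz": -0.108,"jaw": 6.5},{"tx": -0.7,"ty": 40.1,"tz": 6,"wx": 0,"wy": 0,"wz": -0.108,"jaw": 6.5},{"tx": -0.7,"ty": 40.1,"tz": 6,"wx": 0,"wy": 0,"wz": -0.108,"jaw": 6.5},{"tx": -0.7,"ty": 40.1,"tz": 6,"wx": 0,"wy": 0,"wz": -0.108,"jaw": 6.5}]}}

```text
time_s: 16.52
tool_pos: [0.5934, 0.0296, 0.0814]
ee_rot: [0.001, 0.061, 0.998, -0.001]
ft_force: [0.1, 0.8, -0.1]
gripper_width: 0.0649
grasp_force: 0.0
```

```bash
python3 d.py .597 .027 .007 -6.9
```

```text
t 16.52 pos [0.5934 0.0296 0.0814] F [ 0.1  0.8 -0.1] w 0.0649 g 0.0 toolx yaw 173.06 tilt [ 0.0011 -0.0023]
t cm [-0.38 -0.2   7.44] w [-0.002  0.001 -0.001]
```

Request:
{"name": "send_rows", "arguments": {"deltas": [{"tx": -0.38,"ty": -0.2,"tz": 1,"wx": -0.002,"wy": 0.001,"wz": 0,"jaw": 6.5},{"tx": -0.38,"ty": -0.2,"tz": 2.5,"wx": -0.002,"wy": 0.001,"wz": 0,"jaw": 6.5},{"tx": -0.38,"ty": -0.2,"tz": 4,"wx": -0.002,"wy": 0.001,"wz": 0,"jaw": 6.5},{"tx": -0.38,"ty": -0.2,"tz": 5.5,"wx": -0.002,"wy": 0.001,"wz": 0,"jaw": 6.5},{"tx": -0.38,"ty": -0.2,"tz": 6.8,"wx": -0.002,"wy": 0.001,"wz": 0,"jaw": 6.5},{"tx": -0.38,"ty": -0.2,"tz": 7.4,"wx": -0.002,"wy": 0.001,"wz": 0,"jaw": 6.5},{"tx": -0.38,"ty": -0.2,"tz": 7.4,"wx": -0.002,"wy": 0.001,"wz": 0,"jaw": 6.5},{"tx": -0.38,"ty": -0.2,"tz": 7.4,"wx": -0.002,"wy": 0.001,"wz": 0,"jaw": 5.5},{"tx": -0.38,"ty": -0.2,"tz": 7.4,"wx": -0.002,"wy": 0.001,"wz": 0,"jaw": 4.7},{"tx": -0.38,"ty": -0.2,"tz": 7.4,"wx": -0.002,"wy": 0.001,"wz": 0,"jaw": 4.3},{"tx": -0.38,"ty": -0.2,"tz": 7.4,"wx": -0.002,"wy": 0.001,"wz": 0,"jaw": 3.5},{"tx": -0.38,"ty": -0.2,"tz": 7.4,"wx": -0.002,"wy": 0.001,"wz": 0,"jaw": 3.5},{"tx": -0.38,"ty": -0.2,"tz": 7.4,"wx": -0.002,"wy": 0.001,"wz": 0,"jaw": 3.5},{"tx": -0.38,"ty": -0.2,"tz": 7.4,"wx": -0.002,"wy": 0.001,"wz": 0,"jaw": 3.5},{"tx": -0.38,"ty": -0.2,"tz": 7.4,"wx": -0.002,"wy": 0.001,"wz": 0,"jaw": 3.5}], "squeeze": 60}}

```text
time_s: 17.77
tool_pos: [0.5985, 0.027, 0.009]
ee_rot: [0.002, 0.06, 0.998, -0.0]
ft_force: [0.4, 1.0, 5.0]
gripper_width: 0.0411
grasp_force: 63.4
```

```bash
python3 d.py .597 .027 .107 -6.9
```

```text
t 17.77 pos [0.5985 0.027  0.009 ] F [0.4 1.  5. ] w 0.0411 g 63.4 toolx yaw 173.08 tilt [ 0.0039 -0.0006]
t cm [ 0.11 -0.02 -9.8 ] w [-0.     0.004 -0.   ]
```

Request:
{"name": "send_rows", "arguments": {"deltas": [{"tx": 0,"ty": 0,"tz": -0.5,"wx": 0,"wy": 0,"wz": 0,"jaw": 3.5},{"tx": 0,"ty": 0,"tz": -1.5,"wx": 0,"wy": 0,"wz": 0,"jaw": 3.5},{"tx": 0,"ty": 0,"tz": -3,"wx": 0,"wy": 0,"wz": 0,"jaw": 3.5},{"tx": 0,"ty": 0,"tz": -5,"wx": 0,"wy": 0,"wz": 0,"jaw": 3.5},{"tx": 0,"ty": 0,"tz": -7,"wx": 0,"wy": 0,"wz": 0,"jaw": 3.5},{"tx": 0,"ty": 0,"tz": -8,"wx": 0,"wy": 0.003,"wz": 0,"jaw": 3.5},{"tx": 0,"ty": 0,"tz": -8.5,"wx": 0,"wy": 0.003,"wz": 0,"jaw": 3.5},{"tx": 0,"ty": 0,"tz": -8.5,"wx": 0,"wy": 0.003,"wz": 0,"jaw": 3.5},{"tx": 0,"ty": 0,"tz": -8.5,"wx": 0,"wy": 0.003,"wz": 0,"jaw": 3.5}]}}

```text
time_s: 18.52
tool_pos: [0.5965, 0.0273, 0.0914]
ee_rot: [-0.002, 0.06, 0.998, 0.0]
ft_force: [0.1, 0.3, -3.0]
gripper_width: 0.0407
grasp_force: 62.6
```

```bash
python3 d.py .5068 .213 .09 5.5
```

```text
t 18.52 pos [0.5965 0.0273 0.0914] F [ 0.1  0.3 -3. ] w 0.0407 g 62.6 toolx yaw 173.08 tilt [-0.0037  0.0003]
t cm [11.14 17.36  0.18] w [ 0.    -0.004 -0.217]
```

Request:
{"name": "send_rows", "arguments": {"deltas": [{"tx": 0.6,"ty": 1,"tz": 0,"wx": 0,"wy": 0,"wz": -0.01,"jaw": 3.5},{"tx": 1.8,"ty": 2.8,"tz": 0,"wx": 0,"wy": 0,"wz": -0.04,"jaw": 3.5},{"tx": 3.4,"ty": 5.3,"tz": 0,"wx": 0,"wy": 0,"wz": -0.07,"jaw": 3.5},{"tx": 5,"ty": 7.8,"tz": 0,"wx": 0,"wy": 0,"wz": -0.1,"jaw": 3.5},{"tx": 6.6,"ty": 10.3,"tz": 0,"wx": 0,"wy": 0,"wz": -0.13,"jaw": 3.5},{"tx": 8.2,"ty": 12.8,"tz": 0,"wx": 0,"wy": 0,"wz": -0.16,"jaw": 3.5},{"tx": 9.8,"ty": 15.3,"tz": 0,"wx": 0,"wy": 0,"wz": -0.19,"jaw": 3.5},{"tx": 10.7,"ty": 16.7,"tz": 0,"wx": 0,"wy": -0.002,"wz": -0.21,"jaw": 3.5},{"tx": 11.1,"ty": 17.3,"tz": 0.5,"wx": 0,"wy": -0.002,"wz": -0.217,"jaw": 3.5},{"tx": 11.1,"ty": 17.3,"tz": 2,"wx": 0,"wy": -0.002,"wz": -0.217,"jaw": 3.5},{"tx": 11.1,"ty": 17.3,"tz": 4,"wx": 0,"wy": -0.002,"wz": -0.217,"jaw": 3.5},{"tx": 11.1,"ty": 17.3,"tz": 5,"wx": 0,"wy": -0.002,"wz": -0.217,"jaw": 3.5},{"tx": 11.1,"ty": 17.3,"tz": 5,"wx": 0,"wy": -0.002,"wz": -0.217,"jaw": 3.5},{"tx": 11.1,"ty": 17.3,"tz": 5,"wx": 0,"wy": -0.002,"wz": -0.217,"jaw": 3.5},{"tx": 11.1,"ty": 17.3,"tz": 5,"wx": 0,"wy": -0.002,"wz": -0.217,"jaw": 3.5}]}}

```text
time_s: 19.77
tool_pos: [0.508, 0.212, 0.0429]
ee_rot: [0.0, -0.048, 0.999, 0.0]
ft_force: [-0.3, -0.8, -2.3]
gripper_width: 0.041
grasp_force: 62.5
```

```bash
python3 d.py .5068 .213 .013 5.5; python3 - <<'E'
from h import *
c=bot.camera("scene");u=np.array(proj(c,[.5,.21,.03])).astype(int)
cv2.imwrite("pics/tray.png",cv2.resize(c["img"][u[1]-60:u[1]+60,u[0]-60:u[0]+60,::-1],(600,600),interpolation=cv2.INTER_CUBIC))
E
```

```text
t 19.77 pos [0.508  0.212  0.0429] F [-0.3 -0.8 -2.3] w 0.041 g 62.5 toolx yaw -174.53 tilt [0.0002 0.0002]
t cm [0.11 0.11 2.99] w [ 0.  0. -0.]
```

View pics/tray.png

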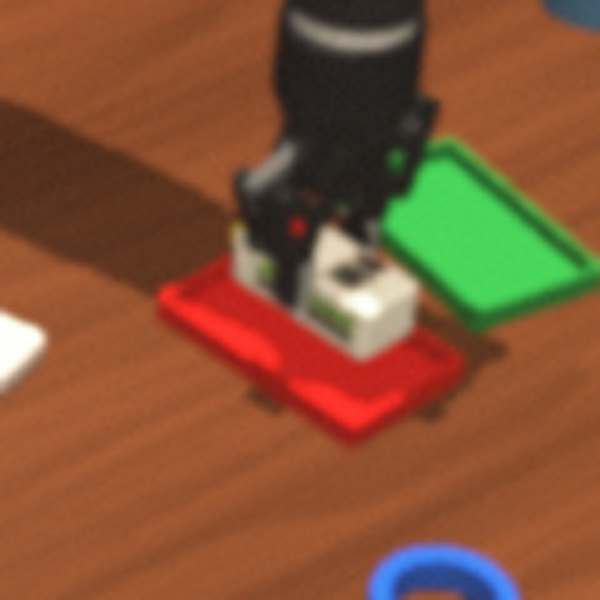

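The pack is level above the red tray, about 3 cm up. I lower it.

Request:
{"name": "send_rows", "arguments": {"deltas": [{"tx": 0.1,"ty": 0.1,"tz": 0.7,"wx": 0,"wy": 0,"wz": 0,"jaw": 3.5},{"tx": 0.1,"ty": 0.1,"tz": 1.4,"wx": 0,"wy": 0,"wz": 0,"jaw": 3.5},{"tx": 0.1,"ty": 0.1,"tz": 2,"wx": 0,"wy": 0,"wz": 0,"jaw": 3.5},{"tx": 0.1,"ty": 0.1,"tz": 2.4,"wx": 0,"wy": 0,"wz": 0,"jaw": 3.5},{"tx": 0.1,"ty": 0.1,"tz": 2.7,"wx": 0,"wy": 0,"wz": 0,"jaw": 3.5},{"tx": 0.1,"ty": 0.1,"tz": 2.8,"wx": 0,"wy": 0,"wz": 0,"jaw": 3.5},{"tx": 0.1,"ty": 0.1,"tz": 2.8,"wx": 0,"wy": 0,"wz": 0,"jaw": 3.5},{"tx": 0.1,"ty": 0.1,"tz": 2.8,"wx": 0,"wy": 0,"wz": 0,"jaw": 3.5}]}}

```text
time_s: 20.48
tool_pos: [0.5066, 0.2132, 0.0146]
ee_rot: [-0.0, -0.048, 0.999, 0.0]
ft_force: [0.1, -0.3, -3.4]
gripper_width: 0.041
grasp_force: 62.5
```

```bash
python3 d.py .5068 .213 .013 5.5
```

```text
t 20.48 pos [0.5066 0.2132 0.0146] F [ 0.1 -0.3 -3.4] w 0.041 g 62.5 toolx yaw -174.49 tilt [-0.0001  0.0002]
t cm [-0.02 -0.03  0.16] w [ 0. -0.  0.]
```

Request:
{"name": "send_rows", "arguments": {"deltas": [{"tx": 0,"ty": 0,"tz": 0.06,"wx": 0,"wy": 0,"wz": 0,"jaw": 3.5},{"tx": 0,"ty": 0,"tz": 0.12,"wx": 0,"wy": 0,"wz": 0,"jaw": 3.5},{"tx": 0,"ty": 0,"tz": 0.17,"wx": 0,"wy": 0,"wz": 0,"jaw": 3.5},{"tx": 0,"ty": 0,"tz": 0.17,"wx": 0,"wy": 0,"wz": 0,"jaw": 3.5},{"tx": 0,"ty": 0,"tz": 0.17,"wx": 0,"wy": 0,"wz": 0,"jaw": 3.5}]}}

```text
time_s: 20.9
tool_pos: [0.5068, 0.2133, 0.0131]
ee_rot: [0.0, -0.048, 0.999, 0.0]
ft_force: [0.2, -1.1, -2.3]
gripper_width: 0.0408
grasp_force: 62.7
```

Request:
{"name": "send_rows", "arguments": {"deltas": [{"tx": 0,"ty": 0,"tz": 0.04,"wx": 0,"wy": 0,"wz": 0,"jaw": 3.5},{"tx": 0,"ty": 0,"tz": 0.07,"wx": 0,"wy": 0,"wz": 0,"jaw": 3.5},{"tx": 0,"ty": 0,"tz": 0.07,"wx": 0,"wy": 0,"wz": 0,"jaw": 3.5},{"tx": 0,"ty": 0,"tz": 0.07,"wx": 0,"wy": 0,"wz": 0,"jaw": 3.5}]}}

```text
time_s: 21.23
tool_pos: [0.5067, 0.2133, 0.013]
ee_rot: [0.0, -0.048, 0.999, 0.0]
ft_force: [-2.8, -0.4, 4.6]
gripper_width: 0.041
grasp_force: 63.3
```

Request:
{"name": "send_rows", "arguments": {"deltas": [{"tx": 0,"ty": 0,"tz": 0.05,"wx": 0,"wy": 0,"wz": 0,"jaw": 4.3},{"tx": 0,"ty": 0,"tz": 0,"wx": 0,"wy": 0,"wz": 0,"jaw": 4.6},{"tx": 0,"ty": 0,"tz": -0.1,"wx": 0,"wy": 0,"wz": 0,"jaw": 4.8},{"tx": 0,"ty": 0,"tz": -0.2,"wx": 0,"wy": 0,"wz": 0,"jaw": 5},{"tx": 0,"ty": 0,"tz": -0.2,"wx": 0,"wy": 0,"wz": 0,"jaw": 5},{"tx": 0,"ty": 0,"tz": -0.2,"wx": 0,"wy": 0,"wz": 0,"jaw": 5},{"tx": 0,"ty": 0,"tz": -0.7,"wx": 0,"wy": 0,"wz": 0,"jaw": 5},{"tx": 0,"ty": 0,"tz": -1.5,"wx": 0,"wy": 0,"wz": 0,"jaw": 5},{"tx": 0,"ty": 0,"tz": -3,"wx": 0,"wy": 0,"wz": 0,"jaw": 6},{"tx": 0,"ty": 0,"tz": -5,"wx": 0,"wy": 0,"wz": 0,"jaw": 7},{"tx": 0,"ty": 0,"tz": -8,"wx": 0,"wy": 0,"wz": 0,"jaw": 7},{"tx": 0,"ty": 0,"tz": -11,"wx": 0,"wy": 0,"wz": 0,"jaw": 7},{"tx": 0,"ty": 0,"tz": -14,"wx": 0,"wy": 0,"wz": 0,"jaw": 7},{"tx": 0,"ty": 0,"tz": -16,"wx": 0,"wy": 0,"wz": 0,"jaw": 7},{"tx": 0,"ty": 0,"tz": -16,"wx": 0,"wy": 0,"wz": 0,"jaw": 7},{"tx": 0,"ty": 0,"tz": -16,"wx": 0,"wy": 0,"wz": 0,"jaw": 7}]}}

```text
time_s: 22.57
tool_pos: [0.508, 0.2136, 0.1751]
ee_rot: [0.003, -0.048, 0.999, 0.001]
ft_force: [-0.8, -0.4, -1.1]
gripper_width: 0.0703
grasp_force: 0.0
```

```bash
python3 d.py; python3 - <<'E'
from h import *
c=bot.camera("scene");u=np.array(proj(c,[.5,.21,.03])).astype(int);v=np.array(proj(c,[.5,-.36,.03])).astype(int)
f=lambda u:cv2.resize(c["img"][u[1]-60:u[1]+60,u[0]-60:u[0]+60,::-1],(400,400),interpolation=cv2.INTER_CUBIC)
cv2.imwrite("pics/end.png",np.hstack([f(u),f(v)]))
E
```

```text
t 22.57 pos [0.508  0.2136 0.1751] F [-0.8 -0.4 -1.1] w 0.0703 g 0.0 toolx yaw -174.49 tilt [0.005  0.0016]
```

View pics/end.png

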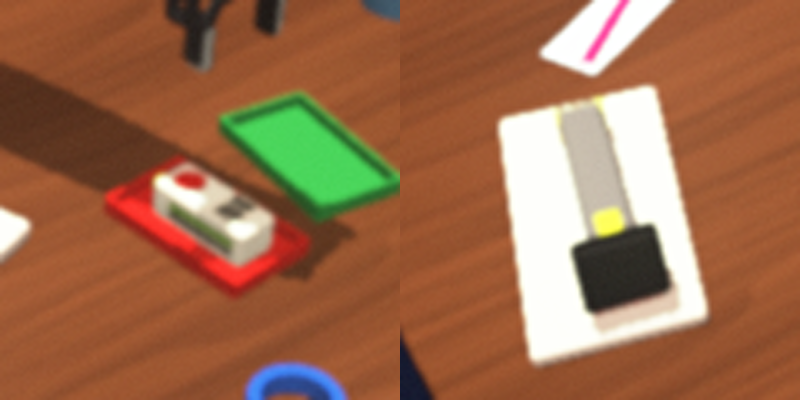

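The pack lies flat in the red tray at (215,215) and the scanner lies flat on its pad at (615,210). The gripper is clear of both, so I hand in.

```bash
python3 -c "
from rig import bot
print(bot.hand_in())"
```

```text
the job is handed in; nothing more can be done
None
```

I aimed the scanner at the red-tagged pack's label and held it still for about 3 s, laid it back flat on its pad, lowered the pack flat into the red tray, and handed the job in at about 23 s (no verdict was returned).

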